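Put the wide scraper away in the slotted block

ROBOT

A 6-joint arm with a two-finger parallel gripper is mounted at the origin on the work surface. World frame = base frame: x ahead of the robot, y to its left, z up, the work surface at z = 0. Lengths are in m, angles in rad, forces in N, time in s.
With the tool pointing down it reaches from about 0.3 to 0.85 m from the base axis. Payload 5.4 kg.
Tool frame: the origin (TCP) lies midway between the tips of the shut fingers; the grasp point (between the pads) lies 19 mm behind it; z points along the fingers, y is the line along which they close (so a half turn about z gives the same grasp; the last joint's range is limited). The gripper opens to 85 mm and grips with 20 to 120 N. Pads are 22 mm wide; open, the fingers measure 114 mm over their backs; the gripper's body (76 mm by 85 mm) begins 54 mm behind the grasp point. The pads swing forward as they close: fully open they stand 13 mm farther back than shut.
Start: joints at [-1.394, 0.158, 1.597, -0, 1.386, -0.21], TCP at [0.217, -0.533, 0.196] pointing down, gripper open.
Joint ranges: [-2.91, 2.91], [-0.94, 2.29], [0.18, 2.7], [-1.29, 4.43], [0.17, 2.64], [-3, 3]. Speed limits (rad/s): [2.57, 2.57, 3.14, 3.14, 3.14, 3.14].

INTERFACE

Orientations are given as a unit quaternion [x, y, z, w].
In Python, from workcell import arm, imaging, workorder gives the robot as it stands.
- The arm moves only by the tool apply_moves, never from a script. Its argument "increments" is a list of rows, each a list of 3 entries, a list of its own where there are three numbers: the shift along the tool's x, y, z in m, then the turn about the tool's z in rad, then the closure, from 0 (fully open) to 1 (shut). In form: [[[tx, ty, tz], turn, grip], ...]. A call has 1 to 5 rows; each row is the pose to reach, as a shift and turn from the pose commanded when the call began, along the tool's axes at that moment; what a row does not reach only later rows make up. A row lasts 1/8 s, in which the tool goes at most 62.5 mm and 10.7 degrees, less where a joint would pass 70% of its speed; a pose out of reach is approached as far as the arm can. A call with a gripper value outside its range is refused whole. The fingers move at their own pace and stop on an object; "newtons" is the grip in N (left out, the last holds). Time passes only in rows, so rows that repeat a pose let the fingers close. It gives the time, the measured TCP pose, the force, the opening and the grip force at its end, in the units of the state.
- arm.get_state(): the state, without advancing time (a new reading comes with each control period).
- imaging.camera(name): name is "scene" or "side" or "wrist"; returns the picture (480x640x3 uint8, red, green, blue); there is no depth.
- imaging.calibration(name): a dict with "intrinsics" (3x3 intrinsics, pixels), "origin" and "orientation" of the camera in the world. Camera axes: x right, y down, z forward; pixel columns grow to the right and rows downward; lengths in m; the calibration is good to about 2 mm. A picture is of the moment at which its call begins: read the wrist's pose just before it. calibration takes no time and is no camera call; for the wrist camera it gives the pose at the moment of the call.
- workorder.finish_job(): hands the job in; it is judged then, once.
The state is a dict: "t": time; "joints": joint angles; "dq": joint speeds; "tau": joint torques, N m; "tcp_pos": TCP position; "ee_rot": TCP orientation; "contact_force": force on the tool from outside, world axes, zero at the start; "moment": the same for the moment, N m; "opening": finger opening in m; "finger_force": force on a finger pad.
Only numpy, scipy, OpenCV 4.12 (cv2) and the standard library are available. Lean on these libraries where they do the work, as an engineer would, in place of code of your own. Each camera call takes 0.05 s, during which the arm holds its last target. There are 200 camera calls.

TASK

Take the wide scraper from its sloping rest and put it away blade down in the wooden slotted block, in the one slot that lets the blade go all the way to the bottom. The other two slots are choked by broken stubs down inside that cannot be seen, so feel gently for the right one and do not ram the blade; lower it by hand until it is fully home before letting go. Leave everything else on the bench where it lies.

Things in the scene. Friction and masses are not known exactly. Their poses are not given: they have to be found in the camera images.
- scraper: Scraper 195 mm long: steel blade 80 mm wide, 3 mm thick (full width for 70 mm, then narrower to 88 mm), brass collar to 102 mm, flat red handle 28 (y) x 18 (x) mm to 195 mm. Origin: centre of the blade's free lower edge; z runs along the tool to the handle's end, y along the blade's edge, x through its thickness. At the start it leans in the rest, handle up.
- rest: Wooden sloping rest, fixed. Origin at bench level, below the blade's edge. The scraper stands in a 10 mm wide trough (floor 35 mm above the bench, front lip 30 mm high) and leans 25 degrees from upright towards the rest's -x on a back board that ends 125 mm along the tool; the handle is free beyond that. Draw the tool out along its own length.
- rack: Pale wooden slotted block, fixed, 170 (x) x 130 (y) x 80 mm high, origin: centre of its underside. Three upright slots from the top, 50 mm apart along x, each 88 mm long along y, 6.5 mm wide, mouth edges chamfered 6 mm at 45 degrees, floor 18 mm above the bench, black inside. In any two of them an unseen stub stops the blade 24 to 32 mm below the block's top; in the third it goes 62 mm deep.
- rack_hole0 (a point): centre of the mouth of slot 0 (level with the block's top, 80 mm above the bench), at x = -50 mm in the block's frame
- rack_hole1 (a point): centre of the mouth of slot 1 (level with the block's top, 80 mm above the bench), at x = 0 mm in the block's frame
- rack_hole2 (a point): centre of the mouth of slot 2 (level with the block's top, 80 mm above the bench), at x = 50 mm in the block's frame
- cup: Bystander: the tin cup of roofing bolts, 76 mm across, 92 mm high. Origin under its middle. Leave alone.
- hinge: Bystander: the brass door hinge lying open and flat, 100 x 76 x 10 mm. Origin under its middle. Leave alone.
- chuck_key: Bystander: the pewter-grey drill chuck key, T-shaped, 112 mm long, 26 mm high. Origin under its middle. Leave alone.
- jar: Bystander: the red plastic screw jar with white cap, 80 mm across, 100 mm high. Origin under its middle. Leave alone.
- offcut: Bystander: the pale wooden offcut, 150 x 60 x 32 mm. Origin under its middle. Leave alone.
- screwdriver: Bystander: the yellow-handled screwdriver. Origin under its middle. Leave alone.
There are look-alikes about, which are no part of the job. Of the things that look like the rack, the middle-sized one is meant.

How it is judged:
On the way, in this order (a step that is already met when the one before it is completed fails the run):
1. the scraper is lifted clear of its rest (blade edge more than 90 mm above the bench) (height (world z) of scraper above 0.09 m), for 0.1 s.
2. held in the fingers, the blade is fully home in a slot of the block (edge within 6 mm of the slot floor) (z of scraper in the frame of rack below 0.024 m and x of scraper in the frame of rack between -0.075 and 0.075 m and y of scraper in the frame of rack between -0.03 and 0.03 m and contact force between the fingers and scraper above 1 N), for 0.1 s.
At the end, for the whole second after the job is handed in: The scraper stands blade down in a slot of the block, edge within 6 mm of the slot floor (less than 24 mm above the bench), upright within 0.12 rad, blade in line with the slot within 0.15 rad, released and at rest (z of scraper in the frame of rack below 0.024 m and x of scraper in the frame of rack between -0.075 and 0.075 m and y of scraper in the frame of rack between -0.03 and 0.03 m and angle between scraper's own z axis and vertical below 0.12 rad and angle between the y axis of scraper and the y axis of rack, either way round below 0.15 rad and linear speed of scraper below 0.02 m/s and contact force between the fingers and scraper below 0.1 N); the robot touches nothing.
It fails at once if the blade is rammed against the block or the stubs (contact force above 150 N, a hard knock) (contact force between scraper and rack above 150 N or contact force between scraper and stub0 above 150 N or contact force between scraper and stub1 above 150 N).
It fails at once if another loose thing (cup, hinge, chuck key, jar, offcut, screwdriver) is shifted by more than 30 mm (distance of any of cup, hinge, chuck_key, jar, offcut, screwdriver from where it was at the start of the episode above 0.03 m).
It also fails if it takes over 54 s, if anything falls off the work surface, if the arm or the gripper's body presses on something with over 40 N, if the wrist force passes 120 N, or if a joint passes its speed limit or range.

## Working session

There is one attempt and no reset: what is moved stays moved. The work goes in short steps, Python scripts to look and compute and a tool call to move; the robot and the scene stay as the last step left them, time stands still between calls to the robot, and variables do not carry over. Pictures are saved under pics/ and viewed, at most 10 in all, crops included, and the job is handed in when it is done.

Besides the shell and the picture viewer there is one more tool, called after "Emit:" by a JSON object that holds its "name" and its "arguments". apply_moves: Moves the arm, as the interface text tells. Its arguments: {"type":"object","properties":{"increments":{"type":"array"},"newtons":{"type":"number"}},"required":["increments"]}

```bash
ls; mkdir -p pics; python3 - <<'E'
from workcell import arm, imaging, workorder
import cv2
for n in ("scene","side"):
    cv2.imwrite(f"pics/{n}0.png",imaging.camera(n)[:,:,::-1])
    c=imaging.calibration(n);print(n,c)
s=arm.get_state();print(s)
E
```

```text
pics
scene {'intrinsics': array([[456.15712555,   0.        , 309.53217905],
       [  0.        , 456.15712555, 232.24426337],
       [  0.        ,   0.        ,   1.        ]]), 'origin': array([ 0.88991561, -0.53371533,  0.68747104]), 'orientation': array([ 0.87296898,  0.27975961, -0.12877102, -0.37825619])}
side {'intrinsics': array([[545.25485666,   0.        , 324.06733966],
       [  0.        , 545.25485666, 240.60429389],
       [  0.        ,   0.        ,   1.        ]]), 'origin': array([0.13686876, 0.67055643, 0.86240625]), 'orientation': array([-0.23141718,  0.89272348, -0.37598208,  0.09015739])}
{'t': 0.1, 'joints': array([-1.39409409e+00,  1.59021286e-01,  1.59812283e+00,  5.75774247e-06,
        1.38622363e+00, -2.10129324e-01]), 'dq': array([-0.0019274 , -0.0008748 , -0.00218957,  0.00111408,  0.00051501,
        0.00159604]), 'tau': array([-6.37783105e-04, -3.96995223e+01, -3.32337105e+01, -1.98634530e-04,
        4.15271395e-03, -1.13178919e-05]), 'tcp_pos': array([ 0.21677803, -0.53190584,  0.19558734]), 'ee_rot': array([ 9.81353123e-01,  1.92211499e-01,  1.76624751e-05, -8.87375812e-04]), 'contact_force': array([ 0.02560517, -0.50092993, -0.73995281]), 'moment': array([-0.02195903,  0.03515619,  0.02975444]), 'finger_force': 0.0, 'opening': 0.08563740893047073}
```

View pics/scene0.png

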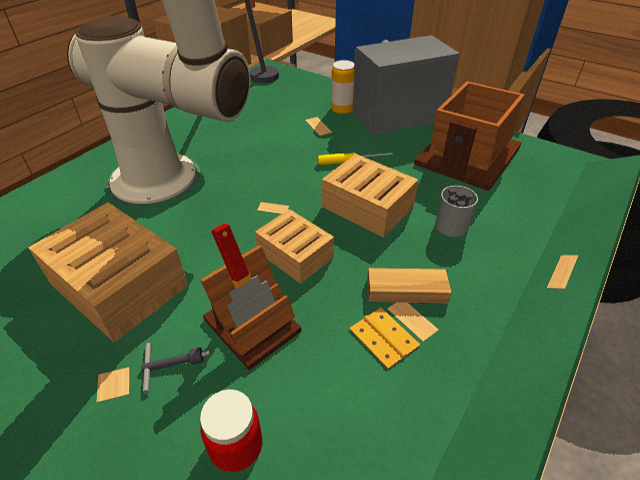

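View pics/side0.png

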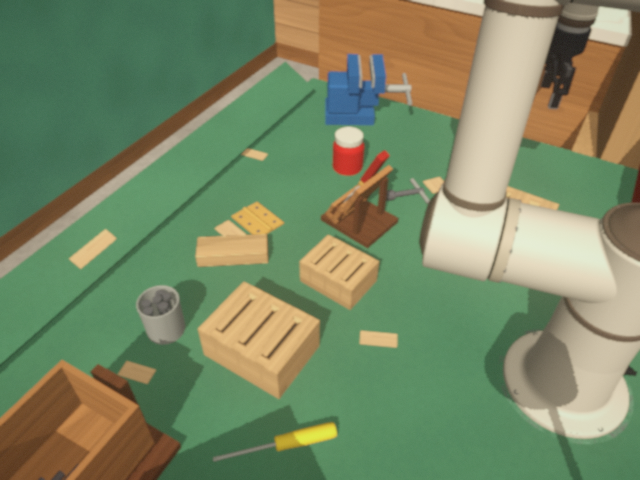

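The scene view shows the scraper in its rest, with the handle end near (222,230) and the collar near (240,283). There are three slotted blocks: large at (110,265), small at (295,243) and middle-sized at (370,190). In the side view the middle one is at (260,335) and the scraper's handle end is at (383,157). Next I'll enlarge these areas.

```bash
python3 - <<'E'
import cv2,numpy as np
A=cv2.imread("pics/scene0.png");B=cv2.imread("pics/side0.png")
def crop(I,x,y,w,h,k):
    c=cv2.resize(I[y:y+h,x:x+w],None,fx=k,fy=k,interpolation=cv2.INTER_CUBIC)
    for i in range(0,w,10):
        X=i*k; cv2.line(c,(X,0),(X,6 if (x+i)%50 else 14),(255,0,255),1)
        if (x+i)%20==0: cv2.putText(c,str(x+i),(X+2,20),0,.4,(255,255,255),1)
    for j in range(0,h,10):
        Y=j*k; cv2.line(c,(0,Y),(8,Y),(255,0,255),1)
        if (y+j)%20==0: cv2.putText(c,str(y+j),(10,Y+4),0,.4,(255,255,255),1)
    return c
a=crop(A,200,215,100,150,4);b=crop(B,320,150,80,120,5)
cv2.imwrite("pics/rest.png",np.hstack([a,b]))
a=crop(A,310,140,110,100,5)
cv2.imwrite("pics/rackA.png",a)
a=crop(A,315,145,110,100,3);b=crop(B,190,270,140,130,3)
H=max(a.shape[0],b.shape[0]);a=cv2.copyMakeBorder(a,0,H-a.shape[0],0,0,0)
cv2.imwrite("pics/rack.png",np.hstack([a,b]))
E
```

```text
(no output)
```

View pics/rest.png

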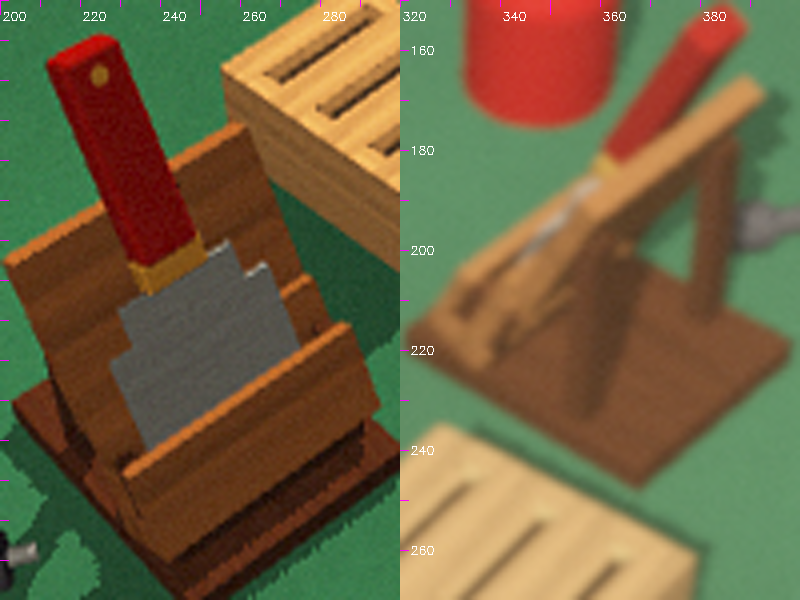

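View pics/rack.png

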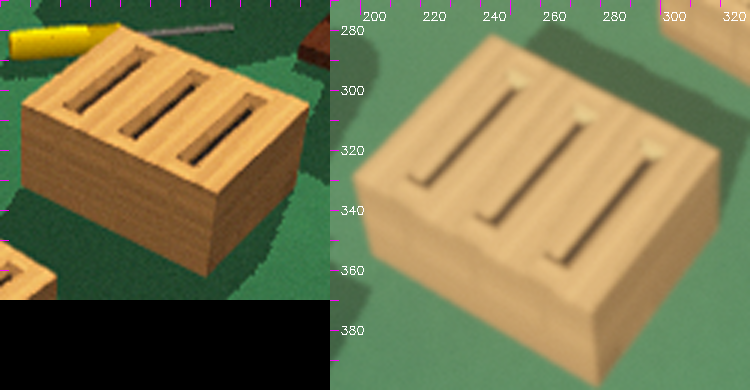

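Middle block top-face corners:
- Scene: about (322,179), (355,154), (417,180) and (387,210).
- Side: about (198,329), (244,282), (320,320) and (277,375).

Scraper in the scene view:
- Handle front-face end corners: (213,233) and (229.5,226).
- Handle bottom corners: (233,282) and (250,274).
- Blade shoulders: (227,305.5) and (266,281).

I'll fit both poses from these points.

```bash
cat > h.py <<'E'
import numpy as np
from scipy.spatial.transform import Rotation as R
from scipy.optimize import least_squares
from workcell import arm, imaging, workorder
C={n:imaging.calibration(n) for n in("scene","side","wrist")}
def proj(n,P,c=None):
    c=c or C[n]; q=R.from_quat(c["orientation"]).inv().apply(np.atleast_2d(P)-c["origin"])
    u=q@np.array(c["intrinsics"]).T; return u[:,:2]/u[:,2:]
def pose(p,L,z=0):
    return R.from_euler("z",p[2]).apply(L)+[p[0],p[1],z]
def ray(n,px,z):
    c=C[n];d=R.from_quat(c["orientation"]).apply(np.linalg.inv(c["intrinsics"])@[*px,1]);return c["origin"]+d*(z-c["origin"][2])/d[2]
def scr(s,x,y):
    t=np.radians(25);z=np.array([-np.sin(t),0,np.cos(t)]);X=np.array([np.cos(t),0,np.sin(t)])
    return s*z+x*X+np.array([0,y,0])+[0,0,.035]
E
python3 - <<'E'
from h import *
np.set_printoptions(precision=4,suppress=True)
sc=[(322.3,179.3),(355,153.7),(417.3,179.7),(387.3,209.7)];sd=[(197.7,329),(244,281.7),(319.7,320),(277.3,375)]
for n,l in(("scene",sc),("side",sd)):
    P=np.array([ray(n,p,.08) for p in l]);print(n,P[:,:2].tolist(),np.linalg.norm(np.diff(P[[0,1,2,3,0]],axis=0),axis=1),P.mean(0))
px=np.array([(213.2,233),(229.5,226),(233.2,281.7),(250.2,274.2),(227,305.5),(266.2,281.2)])
L=np.array([scr(.195,.009,-.014),scr(.195,.009,.014),scr(.102,.009,-.014),scr(.102,.009,.014),scr(.07,.0015,-.04),scr(.07,.0015,.04)])
s2=np.array([(384,156)]);L2=np.array([scr(.195,0,0)])
f=lambda p:np.r_[(proj("scene",pose(p,L))-px).ravel(),(proj("side",pose(p,L2))-s2).ravel()]
r=least_squares(f,[.45,-.4,0]);print(r.x,r.fun.reshape(-1,2))
E
```

```text
scene [[0.4219340056488433, 0.14857353604365597], [0.42762022340783407, 0.2779444453934138], [0.5959475985144931, 0.2678718139514459], [0.5915488837779183, 0.13862106270019614]] [0.1295 0.1686 0.1293 0.1699] [0.5093 0.2083 0.08  ]
side [[0.5971304227213556, 0.2704181828873557], [0.5894383279520149, 0.14016148312010734], [0.4204172280211095, 0.1487227569310101], [0.4265636159637566, 0.28026601946490404]] [0.1305 0.1692 0.1317 0.1709] [0.5084 0.2099 0.08  ]
[ 0.5423 -0.2128 -0.2352] [[ 0.4798 -1.1908]
 [-0.3968 -2.2922]
 [ 1.7449  1.0845]
 [-0.9379 -0.0341]
 [-0.6791  0.81  ]
 [-0.1552  0.3077]
 [ 0.0367 -1.7617]]
```

The block's top face fits its 170 x 130 mm size in both views: centre (0.509, 0.209), yaw about -0.053. The scraper fits to about 2 px: foot (0.542, -0.213), yaw -0.235. I'll add a helper to work out increments.

```bash
cat >> h.py <<'E'
def inc(target,yaw):
    "increment in tool axes to TCP target with tool y heading yaw (or half turn)"
    s=arm.get_state();r=R.from_quat(s["ee_rot"]);y=r.apply([0,1,0])
    d=r.inv().apply(np.array(target)-s["tcp_pos"])
    w=(yaw-np.arctan2(y[1],y[0])+np.pi)%(2*np.pi)-np.pi
    print("shift",d.round(4),"turn",round(-w,4),"tcp",s["tcp_pos"].round(4),"tooly",np.arctan2(y[1],y[0]).round(4),"F",s["contact_force"].round(1),"t",s["t"],"op",round(s["opening"],4),"ff",s["finger_force"])
E
python3 - <<'E'
from h import *
inc(pose([.5423,-.2128,-.2352],scr(.168,0,0))+[0,0,.08],-.2352)
inc([.5093,.209,.2],-.053)
E
```

```text
shift [ 0.3642 -0.2142 -0.0712] turn -0.9488 tcp [ 0.2168 -0.5319  0.1956] tooly -1.184 F [ 0.  -0.5 -0.7] t 0.1 op 0.0856 ff 0.0
shift [ 0.5504 -0.5758 -0.0032] turn -1.131 tcp [ 0.2168 -0.5319  0.1956] tooly -1.184 F [ 0.  -0.5 -0.7] t 0.1 op 0.0856 ff 0.0
```

Emit:
{"name": "apply_moves", "arguments": {"increments": [[[0.0,0.0,-0.06],0,0],[[0.06,-0.035,-0.08],-0.18,0],[[0.11,-0.065,-0.08],-0.36,0],[[0.16,-0.095,-0.08],-0.54,0],[[0.21,-0.125,-0.08],-0.7,0]], "newtons": 30}}

```text
t: 0.72
tcp_pos: [0.365, -0.3356, 0.2762]
ee_rot: [0.855, 0.519, 0.0, -0.0]
contact_force: [0.6, -0.5, 0.0]
opening: 0.0856
finger_force: 0.0
```

```bash
python3 - <<'E'
from h import *
inc(pose([.5423,-.2128,-.2352],scr(.168,0,0))+[0,0,.08],-.2352)
E
```

```text
shift [0.1735 0.0319 0.009 ] turn -0.2435 tcp [ 0.365  -0.3356  0.2762] tooly -0.4787 F [ 0.6 -0.5  0. ] t 0.725 op 0.0856 ff 0.0
```

Emit:
{"name": "apply_moves", "arguments": {"increments": [[[0.05,0.01,0.0],-0.1,0],[[0.1,0.02,0.0],-0.2,0],[[0.15,0.03,0.0],-0.244,0],[[0.174,0.032,0.009],-0.244,0],[[0.174,0.032,0.009],-0.244,0]]}}

```text
t: 1.35
tcp_pos: [0.4735, -0.1967, 0.2663]
ee_rot: [0.786, 0.619, -0.0, -0.001]
contact_force: [0.6, -0.1, -0.4]
opening: 0.0857
finger_force: 0.0
```

```bash
python3 - <<'E'
from h import *
import cv2
inc(pose([.5423,-.2128,-.2352],scr(.168,0,0))+[0,0,-.019],-.2352)
c=imaging.calibration("wrist");I=imaging.camera("wrist")[:,:,::-1].copy()
P=pose([.5423,-.2128,-.2352],np.array([scr(.195,.009,-.014),scr(.195,.009,.014),scr(.195,-.009,.014),scr(.195,-.009,-.014)]))
u=proj("wrist",P,c);print(u)
cv2.polylines(I,[np.int32(u)],True,(255,255,0),1)
cv2.imwrite("pics/w1.png",I)
E
```

```text
shift [ 0.0003 -0.0001  0.098 ] turn -0.0018 tcp [ 0.4735 -0.1967  0.2663] tooly -0.237 F [ 0.6 -0.1 -0.4] t 1.35 op 0.0857 ff 0.0
[[318.8930527  267.33155348]
 [318.64547012 222.44333148]
 [291.80862063 219.35384449]
 [292.90341205 263.022471  ]]
```

View pics/w1.png

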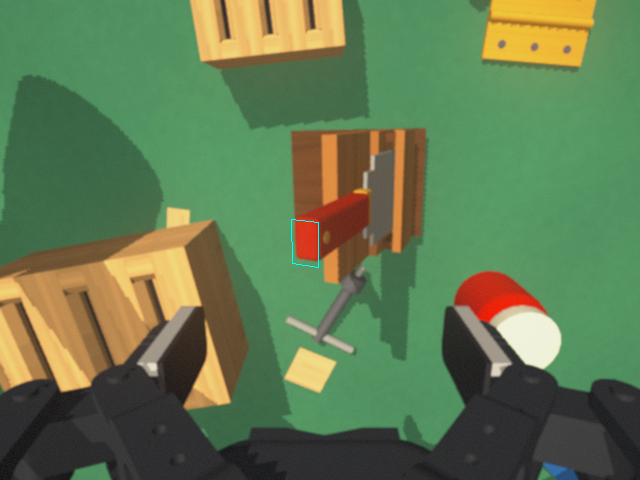

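The wrist view shows the handle's end face at about (306,240), within 2 mm of my prediction (cyan), and the fingers straddle it. Descending, then closing gently.

Emit:
{"name": "apply_moves", "arguments": {"increments": [[[0,0,0.03],0,0],[[0,0,0.06],0,0],[[0,0,0.085],0,0],[[0,0,0.096],0,0.3],[[0,0,0.096],0,0.5]], "newtons": 25}}

```text
t: 2.02
tcp_pos: [0.4729, -0.1989, 0.1713]
ee_rot: [0.787, 0.617, -0.0, -0.0]
contact_force: [0.2, -0.3, 0.7]
opening: 0.0514
finger_force: 0.0
```

Emit:
{"name": "apply_moves", "arguments": {"increments": [[[0,0,0],0,0.6],[[0,0,0],0,0.65],[[0,0,0],0,0.7],[[0,0,0],0,0.75],[[0,0,0],0,0.75]]}}

```text
t: 2.65
tcp_pos: [0.4743, -0.1998, 0.1772]
ee_rot: [0.787, 0.618, -0.0, 0.002]
contact_force: [-9.4, 4.8, 20.9]
opening: 0.0213
finger_force: 11.9
```

Emit:
{"name": "apply_moves", "arguments": {"increments": [[[0,0,-0.004],0,0.8],[[0,-0.004,-0.012],0,0.85],[[0,-0.008,-0.022],0,0.9],[[0,-0.013,-0.032],0,0.9],[[0,-0.017,-0.042],0,0.9]], "newtons": 35}}

```text
t: 3.28
tcp_pos: [0.4567, -0.1943, 0.2142]
ee_rot: [0.787, 0.617, 0.0, 0.0]
contact_force: [-0.0, -0.1, 0.3]
opening: 0.0086
finger_force: 0.0
```

The grip came to nothing (opening 8.6 mm, no force), so the handle slipped out. Checking.

```bash
python3 - <<'E'
from h import *
import cv2
a=imaging.camera("scene")[150:400,130:330,::-1];b=imaging.camera("side")[110:260,310:430,::-1]
cv2.imwrite("pics/c2.png",np.hstack([cv2.resize(a,(400,500)),cv2.resize(b,(400,500))]))
E
```

```text
(no output)
```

View pics/c2.png

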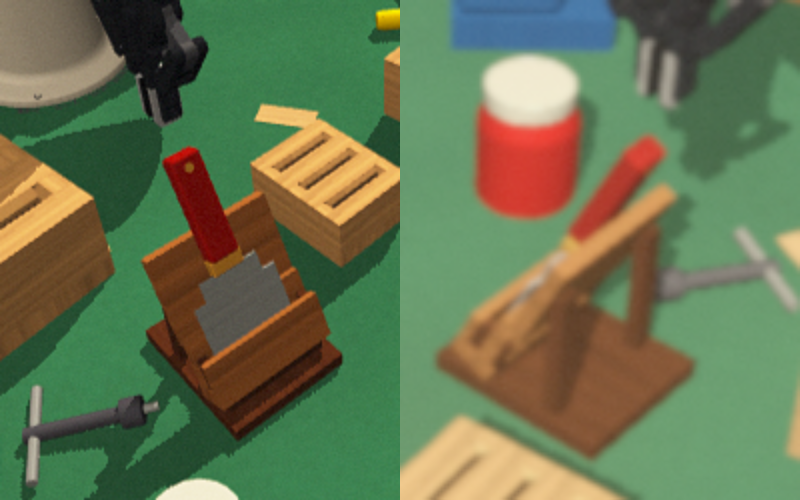

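The scraper is unchanged in its rest. The vertical pads squeezed off the tilted faces, so I'll grip across the 28 mm width instead, where the faces are parallel to the pads. I'll lift it at its lean and then pivot it upright against the trough's lip.

Emit:
{"name": "apply_moves", "arguments": {"increments": [[[0,0,-0.05],0,0.5],[[0,0,-0.06],-0.18,0],[[0,0,-0.06],-0.36,0],[[0,0,-0.06],-0.54,0],[[0,0,-0.06],-0.72,0]]}}

```text
t: 4.0
tcp_pos: [0.4569, -0.1943, 0.2732]
ee_rot: [0.516, 0.856, 0.0, -0.0]
contact_force: [0.1, 0.1, -0.7]
opening: 0.0856
finger_force: 0.0
```

Emit:
{"name": "apply_moves", "arguments": {"increments": [[[0,0,0],-0.18,0],[[0,0,0],-0.36,0],[[0,0,0],-0.54,0],[[0,0,0],-0.72,0],[[0,0,0],-0.85,0]]}}

```text
t: 4.62
tcp_pos: [0.4569, -0.1943, 0.2731]
ee_rot: [0.118, 0.993, 0.0, -0.0]
contact_force: [-0.3, -0.2, -0.1]
opening: 0.0853
finger_force: 0.0
```

```bash
python3 - <<'E'
from h import *
inc(pose([.5423,-.2128,-.2352],scr(.168,0,0))+[0,0,-.019],-.2352+np.pi/2)
print(arm.get_state()["joints"])
E
```

```text
shift [-0.0165  0.0019  0.1048] turn -0.0009 tcp [ 0.4569 -0.1943  0.2731] tooly 1.3347 F [-0.3 -0.2 -0.1] t 4.625 op 0.0853 ff 0.0
[-6.45979535e-01 -9.01385326e-02  1.70173600e+00  4.64347402e-05
  1.53069781e+00 -1.98069097e+00]
```

Emit:
{"name": "apply_moves", "arguments": {"increments": [[[-0.0165,0.002,0.03],0,0],[[-0.0165,0.002,0.06],0,0],[[-0.0165,0.002,0.09],0,0],[[-0.0165,0.002,0.104],0,0.3],[[-0.0165,0.002,0.104],0,0.6]], "newtons": 40}}

```text
t: 5.25
tcp_pos: [0.473, -0.196, 0.1687]
ee_rot: [0.12, 0.993, 0.0, -0.001]
contact_force: [0.3, -0.1, 0.4]
opening: 0.0514
finger_force: 0.0
```

Emit:
{"name": "apply_moves", "arguments": {"increments": [[[0,0,0],0,0.7],[[0,0,0],0,0.8],[[0,0,0],0,0.85],[[0,0,0],0,0.85]]}}

```text
t: 5.75
tcp_pos: [0.4744, -0.1969, 0.1712]
ee_rot: [0.12, 0.993, -0.001, 0.001]
contact_force: [0.1, 1.7, 7.2]
opening: 0.0262
finger_force: 39.6
```

Emit:
{"name": "apply_moves", "arguments": {"increments": [[[0.002,0,-0.0045],0,0.9],[[0.004,0,-0.009],0,0.9],[[0.006,0,-0.0135],0,0.9],[[0.0085,0,-0.018],0,0.9],[[0.0106,0,-0.0227],0,0.9]]}}

```text
t: 6.38
tcp_pos: [0.4629, -0.1938, 0.1924]
ee_rot: [0.12, 0.993, 0.0, -0.0]
contact_force: [2.0, -0.6, -2.1]
opening: 0.0256
finger_force: 39.7
```

```bash
python3 - <<'E'
from h import *
import cv2
inc([.4744,-.1969,.1712],1.3356)
a=imaging.camera("scene")[150:400,130:330,::-1];b=imaging.camera("side")[110:260,310:430,::-1]
cv2.imwrite("pics/c3.png",np.hstack([cv2.resize(a,(400,500)),cv2.resize(b,(400,500))]))
E
```

```text
shift [-0.0119 -0.0003  0.0212] turn -0.0056 tcp [ 0.4629 -0.1938  0.1924] tooly 1.33 F [ 2.  -0.6 -2.1] t 6.375 op 0.0256 ff 39.65771184892219
```

View pics/c3.png

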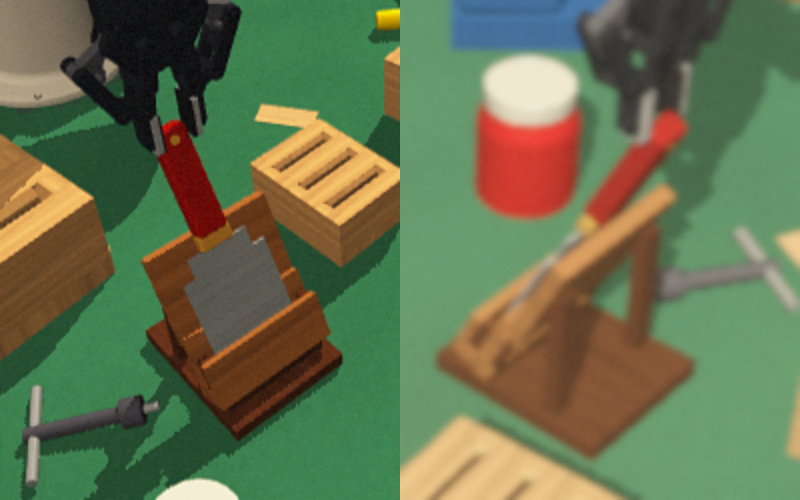

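The scraper is held near the handle's end and drawn about 23 mm, with its edge still just inside the trough. Next I'll pivot it upright about the lip.

Emit:
{"name": "apply_moves", "arguments": {"increments": [[[-0.018,0,-0.006],0,0.9],[[-0.032,0,-0.0105],0,0.9],[[-0.046,0,-0.0135],0,0.9],[[-0.061,0,-0.0155],0,0.9],[[-0.076,0,-0.016],0,0.9]], "newtons": 30}}

```text
t: 7.1
tcp_pos: [0.5366, -0.2118, 0.2077]
ee_rot: [0.12, 0.993, 0.0, -0.001]
contact_force: [-0.7, 0.3, -2.5]
opening: 0.0258
finger_force: 36.7
```

```bash
python3 - <<'E'
from h import *
import cv2
inc([.4744,-.1969,.1712],1.3356)
a=imaging.camera("scene")[130:380,130:330,::-1];b=imaging.camera("side")[110:260,310:430,::-1]
cv2.imwrite("pics/c4.png",np.hstack([cv2.resize(a,(400,500)),cv2.resize(b,(400,500))]))
E
```

```text
shift [ 0.0638 -0.0004  0.0367] turn -0.0055 tcp [ 0.5366 -0.2118  0.2077] tooly 1.3301 F [-0.7  0.3 -2.5] t 7.1 op 0.0258 ff 36.70020151301287
```

View pics/c4.png

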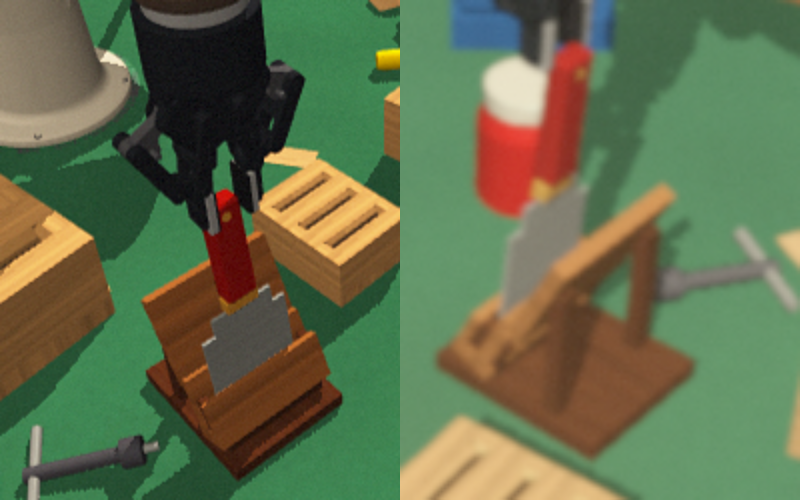

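It has pivoted to near vertical. I'll estimate the remaining tilt from points on this picture.

```bash
python3 - <<'E'
from h import *
np.set_printoptions(precision=4,suppress=True)
def S(p,s,x,y,yaw=-.2352):
    return R.from_euler("ZYX",[yaw,p[3],p[4]]).apply([x,y,s])+p[:3]
# hole s from initial picture
P0=lambda s:proj("scene",pose([.5423,-.2128,-.2352],scr(s,.009,0)))[0]
print([ (s,P0(s)) for s in(.18,.185,.19)])
sh=.183
sc=[(.07,.0015,-.04,232,304),(.07,.0015,.04,276,279),(.102,.009,-.014,239.5,281.5),(.102,.009,.014,256.5,275),(sh,.009,0,243.5,237.5)]
sd=[(.195,0,0,361.9,125.6),(.102,0,0,356.5,166.4)]
f=lambda p:np.r_[[proj("scene",S(p,*a[:3]))[0]-a[3:] for a in sc],[proj("side",S(p,*a[:3]))[0]-a[3:] for a in sd]].ravel()
r=least_squares(f,[.53,-.21,.05,0,0]);print(r.x,r.fun.reshape(-1,2),np.sqrt(np.diag(np.linalg.inv(r.jac.T@r.jac))))
E
```

```text
[(0.18, array([224.9438, 236.2392])), (0.185, array([223.7904, 233.414 ])), (0.19, array([222.6308, 230.5736]))]
[ 0.5379 -0.2113  0.0535 -0.0961  0.0007] [[-1.1191 -0.435 ]
 [-4.2184 -1.0047]
 [ 4.4295  1.5765]
 [ 2.2447 -0.9576]
 [-0.8721  0.7217]
 [ 0.6695  2.5213]
 [ 0.1902 -3.1728]] [0.0023 0.0021 0.0012 0.0181 0.0148]
```

```bash
python3 - <<'E'
from h import *
np.set_printoptions(precision=4,suppress=True)
def S(p,s,x,y,yaw=-.2352):
    return R.from_euler("ZYX",[yaw,p[3],0]).apply([x,y,s])+p[:3]
sc=[(.07,.0015,-.04,232,304),(.07,.0015,.04,276,279),(.102,.009,-.014,239.5,281.5),(.102,.009,.014,256.5,275),(.183,.009,0,243.5,237.5)]
sd=[(.195,0,0,361.9,125.6),(.102,0,0,356.5,166.4)]
T=np.array([.5366,-.2118])
f=lambda p:np.r_[np.r_[[proj("scene",S(p,*a[:3]))[0]-a[3:] for a in sc],[proj("side",S(p,*a[:3]))[0]-a[3:] for a in sd]].ravel()/2,(S(p,.167,0,0)[:2]-T)/.002]
r=least_squares(f,[.53,-.21,.05,0],loss="soft_l1");print(r.x,r.fun)
for a in sc:print(proj("scene",S(r.x,*a[:3]))[0],a[3:])
for a in sd:print(proj("side",S(r.x,*a[:3]))[0],a[3:])
E
```

```text
[ 0.5395 -0.2139  0.0574 -0.0742] [-0.637   0.057  -2.0219 -0.3291  2.3346  1.1398  1.3046 -0.1683  0.0504
  0.8038 -0.5041 -0.4204 -0.3253 -2.9693 -4.5678  0.4106]
[230.726  304.1141] (232, 304)
[271.9562 278.3418] (276, 279)
[244.1692 283.7796] (239.5, 281.5)
[259.1092 274.6634] (256.5, 275)
[243.6008 239.1076] (243.5, 237.5)
[360.8919 124.7592] (361.9, 125.6)
[355.8494 160.4614] (356.5, 166.4)
```

Tilt remaining is roughly -0.07 rad. I'll nudge it 8 mm more against the lip, then lift clear.

Emit:
{"name": "apply_moves", "arguments": {"increments": [[[-0.008,0,0],0,0.9],[[-0.008,0,-0.02],0,0.9],[[-0.008,0,-0.05],0,0.9],[[-0.008,0,-0.08],0,0.9],[[-0.008,0,-0.1],0,0.9]]}}

```text
t: 7.82
tcp_pos: [0.5449, -0.2141, 0.31]
ee_rot: [0.12, 0.993, -0.0, 0.001]
contact_force: [-0.1, 0.2, -3.1]
opening: 0.0257
finger_force: 35.9
```

```bash
python3 - <<'E'
from h import *
inc(pose([.509,.209,-.053],np.array([0,0,.30])),-.053+np.pi/2)
print(arm.get_state()["joints"])
E
```

```text
shift [0.1359 0.4023 0.0095] turn -0.188 tcp [ 0.5449 -0.2141  0.31  ] tooly 1.3298 F [-0.1  0.2 -3.1] t 7.825 op 0.0257 ff 35.93247697541102
[-5.80536640e-01  1.35336323e-01  1.40142213e+00 -1.22910675e-04
  1.60309811e+00 -1.91037170e+00]
```

Emit:
{"name": "apply_moves", "arguments": {"increments": [[[0.007,0.02,0],-0.02,0.9],[[0.02,0.06,0],-0.05,0.9],[[0.034,0.1,0],-0.09,0.9],[[0.048,0.14,0],-0.12,0.9],[[0.061,0.18,0],-0.15,0.9]]}}

```text
t: 8.45
tcp_pos: [0.5271, -0.0217, 0.3067]
ee_rot: [0.044, 0.999, 0.001, -0.001]
contact_force: [0.3, -0.1, -2.4]
opening: 0.0263
finger_force: 36.0
```

Emit:
{"name": "apply_moves", "arguments": {"increments": [[[0.008,0.045,0],-0.02,0.9],[[0.018,0.09,0],-0.03,0.9],[[0.028,0.13,0],-0.038,0.9],[[0.038,0.17,0],-0.038,0.9],[[0.041,0.19,0],-0.038,0.9]]}}

```text
t: 9.07
tcp_pos: [0.5028, 0.1714, 0.3068]
ee_rot: [0.025, 1.0, 0.0, -0.001]
contact_force: [0.2, -0.1, -2.8]
opening: 0.026
finger_force: 36.0
```

```bash
python3 - <<'E'
from h import *
import cv2
inc(pose([.509,.209,-.053],np.array([0,0,.30])),-.053+np.pi/2)
s=arm.get_state()
A=imaging.camera("scene")[:,:,::-1].copy();B=imaging.camera("side")[:,:,::-1].copy()
T=s["tcp_pos"];
for n,I in(("scene",A),("side",B)): print(n,proj(n,[T,T-[0,0,.154]]).round(1).tolist())
cv2.imwrite("pics/s5a.png",A);cv2.imwrite("pics/s5b.png",B)
def crop(I,x,y,w,h,k):
    c=cv2.resize(I[y:y+h,x:x+w],None,fx=k,fy=k,interpolation=cv2.INTER_CUBIC)
    for i in range(0,w,10):
        cv2.line(c,(i*k,0),(i*k,6),(255,0,255),1)
        if (x+i)%20==0: cv2.putText(c,str(x+i),(i*k+2,18),0,.4,(255,255,255),1)
    for j in range(0,h,10):
        cv2.line(c,(0,j*k),(8,j*k),(255,0,255),1)
        if (y+j)%20==0: cv2.putText(c,str(y+j),(10,j*k+4),0,.4,(255,255,255),1)
    return c
cv2.imwrite("pics/c5.png",np.hstack([crop(A,310,20,100,150,4),crop(B,220,150,100,150,4)]))
E
```

```text
shift [-0.0044  0.0379  0.0068] turn 0.0037 tcp [0.5028 0.1714 0.3068] tooly 1.5215 F [ 0.2 -0.1 -2.8] t 9.075 op 0.026 ff 36.01819493982475
scene [[366.0, 88.6], [360.8, 158.7]]
side [[266.1, 217.7], [271.6, 284.4]]
```

View pics/c5.png

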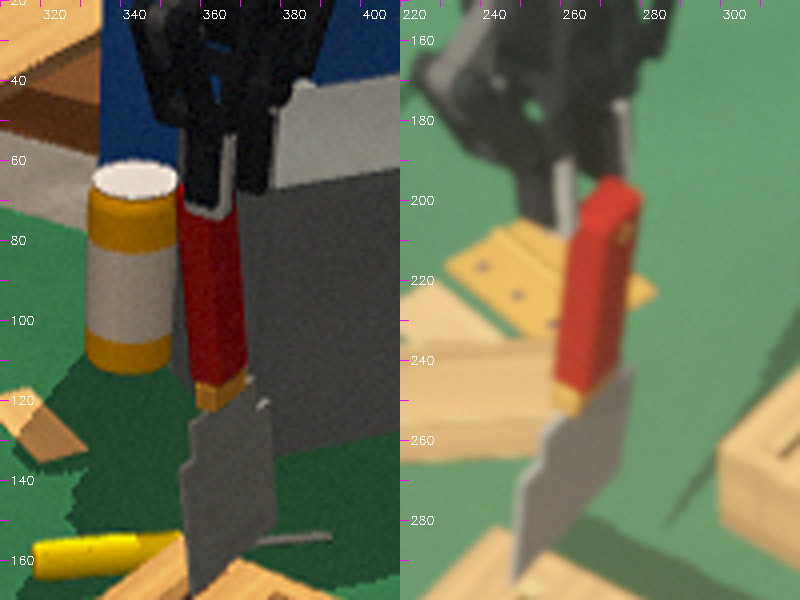

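```bash
python3 - <<'E'
from h import *
np.set_printoptions(precision=4,suppress=True)
T=np.array([.5028,.1714,.3068])
def S(p,s,x,y): return R.from_euler("ZYX",[p[5],p[3],p[4]]).apply([x,y,s])+p[:3]
sc=[(0,.0015,-.04,358,168),(0,.0015,.04,378.8,151.8),(.07,.0015,-.04,355.3,136.3),(.07,.0015,.04,378,121.3),(.102,.009,-.014,358.8,116.3)]
sd=[(0,-.0015,.04,248.5,295.5),(0,-.0015,-.04,275,266.3),(.07,-.0015,.04,249.5,269.5),(.07,-.0015,-.04,278,242)]
f=lambda p:np.r_[[proj("scene",S(p,*a[:3]))[0]-a[3:] for a in sc],[proj("side",S(p,*a[:3]))[0]-a[3:] for a in sd]].ravel()
r=least_squares(f,[.50,.17,.15,0,0,-.05]);print(r.x,r.fun.reshape(-1,2),np.sqrt(np.diag(np.linalg.inv(r.jac.T@r.jac))))
print("axis at TCP", S(r.x,T[2]-r.x[2],0,0)-T)
E
```

```text
[ 0.5215  0.1736  0.1561 -0.2016  0.0117 -0.0669] [[ 0.6276  0.9534]
 [ 1.7809 -0.4448]
 [-0.7644  0.6498]
 [-0.3479 -1.1884]
 [ 4.9293 -0.0381]
 [-0.7393 -0.2295]
 [ 1.0059 -0.0775]
 [ 1.9074  1.2212]
 [ 3.0988 -0.6881]] [0.0011 0.0011 0.0008 0.0182 0.0153 0.0178]
axis at TCP [-0.0115  0.0024 -0.0031]
```

The picture shows the tool still leaning about 0.13–0.2 rad towards -x, with its edge about 19 mm to +x of the TCP. The blade bottom corners are at scene (358,168) and (379,152). I'll put the edge into the middle slot's chamfered mouth and bring the tool upright there, gently.

Emit:
{"name": "apply_moves", "arguments": {"increments": [[[0.005,0.012,0.01],0,0.9],[[0.01,0.024,0.025],0,0.9],[[0.0145,0.035,0.045],0.0035,0.9],[[0.0145,0.035,0.06],0.0035,0.9],[[0.0145,0.035,0.065],0.0035,0.9]]}}

```text
t: 9.8
tcp_pos: [0.4913, 0.2037, 0.2413]
ee_rot: [0.028, 1.0, -0.0, -0.001]
contact_force: [-0.2, 0.4, -1.6]
opening: 0.0261
finger_force: 36.0
```

Emit:
{"name": "apply_moves", "arguments": {"increments": [[[0,0,0.004],0,0.9],[[0,0,0.008],0,0.9],[[0,0,0.012],0,0.9],[[0,0,0.015],0,0.9],[[0,0,0.018],0,0.9]]}}

```text
t: 10.42
tcp_pos: [0.4923, 0.2041, 0.2252]
ee_rot: [0.028, 1.0, 0.0, 0.0]
contact_force: [0.1, 0.3, -2.2]
opening: 0.0259
finger_force: 36.0
```

Emit:
{"name": "apply_moves", "arguments": {"increments": [[[0.001,0.003,0.002],0,0.9],[[0.001,0.003,0.004],0,0.9],[[0.001,0.003,0.006],0,0.9],[[0.001,0.003,0.008],0,0.9],[[0.001,0.003,0.01],0,0.9]]}}

```text
t: 11.05
tcp_pos: [0.4914, 0.2072, 0.2151]
ee_rot: [0.028, 1.0, -0.0, 0.0]
contact_force: [0.1, -0.0, -2.8]
opening: 0.0261
finger_force: 36.0
```

No contact yet, so the edge should be in the slot. Now bringing it upright.

Emit:
{"name": "apply_moves", "arguments": {"increments": [[[-0.003,0,-0.0005],0,0.9],[[-0.006,0,-0.001],0,0.9],[[-0.009,0,-0.001],0,0.9],[[-0.012,0,-0.001],0,0.9],[[-0.015,0,-0.001],0,0.9]]}}

```text
t: 11.68
tcp_pos: [0.5066, 0.2063, 0.2162]
ee_rot: [0.028, 1.0, 0.0, -0.0]
contact_force: [0.1, -0.1, -1.8]
opening: 0.026
finger_force: 36.0
```

```bash
python3 - <<'E'
from h import *
import cv2
inc([.5093,.207,.21],-.053+np.pi/2)
A=imaging.camera("scene")[:,:,::-1];B=imaging.camera("side")[:,:,::-1]
def crop(I,x,y,w,h,k):
    c=cv2.resize(I[y:y+h,x:x+w],None,fx=k,fy=k,interpolation=cv2.INTER_CUBIC)
    for i in range(0,w,10):
        cv2.line(c,(i*k,0),(i*k,6),(255,0,255),1)
        if (x+i)%20==0: cv2.putText(c,str(x+i),(i*k+2,18),0,.4,(255,255,255),1)
    for j in range(0,h,10):
        cv2.line(c,(0,j*k),(8,j*k),(255,0,255),1)
        if (y+j)%20==0: cv2.putText(c,str(y+j),(10,j*k+4),0,.4,(255,255,255),1)
    return c
cv2.imwrite("pics/c6.png",np.hstack([crop(A,320,70,100,150,4),crop(B,210,200,100,150,4)]))
E
```

```text
shift [-0.0027  0.0008  0.0062] turn -0.0033 tcp [0.5066 0.2063 0.2162] tooly 1.5145 F [ 0.1 -0.1 -1.8] t 11.675 op 0.026 ff 35.980228349106085
```

View pics/c6.png

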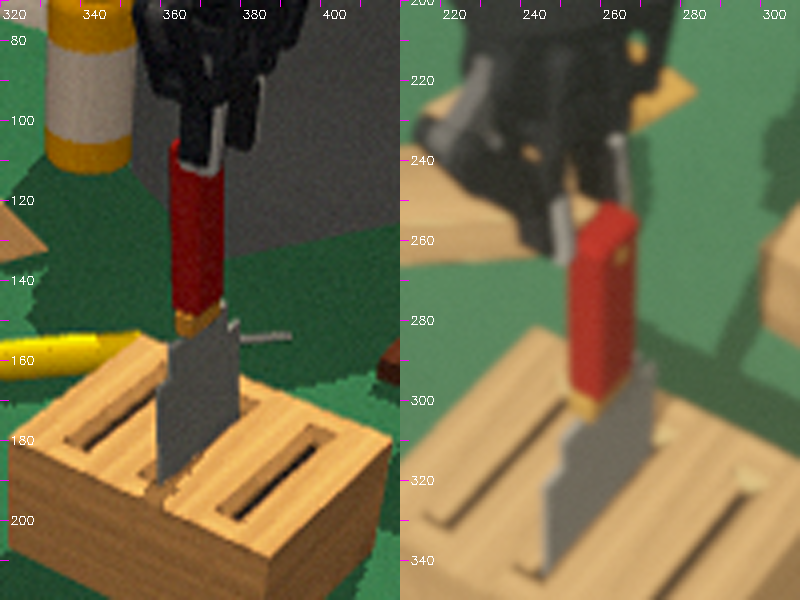

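The last picture shows the blade in the middle slot's mouth, about 12 mm deep: shoulder at scene (360,167), entering at (360,191). The tool looks close to upright. Checking by fit.

```bash
python3 - <<'E'
from h import *
np.set_printoptions(precision=4,suppress=True)
T=np.array([.5066,.2063,.2162])
def S(p,s,x,y): return R.from_euler("ZYX",[-.06,p[3],p[4]]).apply([x,y,s])+p[:3]
sc=[(.07,.0015,-.04,360,166.75),(.07,.0015,.04,380,150.5),(.102,.009,-.014,363.5,147),(.102,.009,.014,374.5,141.5)]
sd=[(.07,-.0015,.04,246.75,319.5),(.195,-.009,.014,253.5,264),(.195,-.009,-.014,269,255),(.102,-.009,.014,252.5,298)]
f=lambda p:np.r_[[proj("scene",S(p,*a[:3]))[0]-a[3:] for a in sc],[proj("side",S(p,*a[:3]))[0]-a[3:] for a in sd]].ravel()
r=least_squares(f,[.50,.2,.065,0,0],loss="soft_l1");print(r.x,r.fun.reshape(-1,2))
print("axis at TCP", S(r.x,T[2]-r.x[2],0,0)-T)
E
```

```text
[ 0.511   0.2     0.0696 -0.0877 -0.0549] [[-0.8433 -1.6688]
 [ 0.0711 -0.1254]
 [ 6.1626  0.3511]
 [ 2.5961  0.8036]
 [-0.2563 -0.5019]
 [ 3.4442  0.7023]
 [-0.9497 -2.1953]
 [ 6.5125  1.4943]]
axis at TCP [-0.0079  0.0025 -0.0008]
```

The edge is at about (0.511, 0.20, 0.07), inside slot 1. Feeling downwards slowly.

Emit:
{"name": "apply_moves", "arguments": {"increments": [[[-0.002,0.001,0.002],0,0.9],[[-0.002,0.001,0.004],0,0.9],[[-0.002,0.001,0.006],0,0.9],[[-0.002,0.001,0.008],0,0.9],[[-0.002,0.001,0.01],0,0.9]]}}

```text
t: 12.4
tcp_pos: [0.5084, 0.2072, 0.2061]
ee_rot: [0.028, 1.0, -0.0, -0.0]
contact_force: [-1.1, 0.7, -2.8]
opening: 0.0262
finger_force: 36.0
```

Emit:
{"name": "apply_moves", "arguments": {"increments": [[[0,0,0.002],0,0.9],[[0,0,0.004],0,0.9],[[0,0,0.006],0,0.9]]}}

```text
t: 12.78
tcp_pos: [0.5084, 0.2072, 0.2001]
ee_rot: [0.028, 1.0, -0.0, -0.0]
contact_force: [-1.1, -0.6, -1.6]
opening: 0.0259
finger_force: 36.0
```

Emit:
{"name": "apply_moves", "arguments": {"increments": [[[0,0,0.002],0,0.9],[[0,0,0.004],0,0.9],[[0,0,0.006],0,0.9]]}}

```text
t: 13.15
tcp_pos: [0.5085, 0.2073, 0.1942]
ee_rot: [0.028, 1.0, 0.0, 0.0]
contact_force: [-0.5, -1.0, -1.4]
opening: 0.0257
finger_force: 36.0
```

Emit:
{"name": "apply_moves", "arguments": {"increments": [[[0,0,0.002],0,0.9],[[0,0,0.004],0,0.9],[[0,0,0.006],0,0.9]]}}

```text
t: 13.52
tcp_pos: [0.5086, 0.2072, 0.1883]
ee_rot: [0.028, 1.0, 0.0, 0.0]
contact_force: [-0.3, -0.9, 0.7]
opening: 0.026
finger_force: 36.2
```

Emit:
{"name": "apply_moves", "arguments": {"increments": [[[0,0,0.002],0,0.9],[[0,0,0.004],0,0.9]]}}

```text
t: 13.78
tcp_pos: [0.5087, 0.2073, 0.1844]
ee_rot: [0.028, 1.0, 0.0, 0.0]
contact_force: [0.7, 0.4, 0.8]
opening: 0.0262
finger_force: 36.3
```

Emit:
{"name": "apply_moves", "arguments": {"increments": [[[0,0,0.002],0,0.9],[[0,0,0.004],0,0.9],[[0,0,0.006],0,0.9]]}}

```text
t: 14.15
tcp_pos: [0.5092, 0.2073, 0.1789]
ee_rot: [0.028, 1.0, 0.0, 0.001]
contact_force: [1.2, -0.4, 6.2]
opening: 0.0256
finger_force: 36.8
```

```bash
python3 - <<'E'
from h import *
import cv2
s=arm.get_state();T=s["tcp_pos"]
I=imaging.camera("scene");cv2.imwrite("pics/s7.png",I[:,:,::-1])
# handle/collar boundary: red pixels near tool
hsv=cv2.cvtColor(I,cv2.COLOR_RGB2HSV)
m=(((hsv[...,0]<8)|(hsv[...,0]>172))&(hsv[...,1]>200)&(hsv[...,2]>60)).astype(np.uint8)
m[:, :330]=0;m[:,410:]=0;m[:80]=0;m[220:]=0
ys,xs=np.nonzero(m);print(ys.min(),ys.max(),xs.min(),xs.max(),xs[ys==ys.max()],len(ys))
E0=np.array([.509,.206,.0])
for z in(.018,.024,.03,.04,.05):print(z,proj("scene",[[.518,.192,z+.102],[.518,.22,z+.102]]).round(1).tolist())
E
```

```text
122 163 362 375 [368 369] 396
0.018 [[370.9, 169.5], [377.4, 163.3]]
0.024 [[371.1, 167.2], [377.7, 161.0]]
0.03 [[371.4, 164.8], [377.9, 158.7]]
0.04 [[371.7, 160.9], [378.3, 154.8]]
0.05 [[372.1, 156.8], [378.8, 150.8]]
```

The collar height puts the edge at about 33 mm, well past the stubs (48–56 mm), so this is the open slot. Continuing gently.

Emit:
{"name": "apply_moves", "arguments": {"increments": [[[0,0,0.002],0,0.9],[[0,0,0.004],0,0.9],[[0,0,0.006],0,0.9]]}}

```text
t: 14.58
tcp_pos: [0.5104, 0.2074, 0.1743]
ee_rot: [0.028, 1.0, 0.0, 0.003]
contact_force: [2.0, -0.8, 10.0]
opening: 0.0262
finger_force: 37.2
```

Emit:
{"name": "apply_moves", "arguments": {"increments": [[[0,0,0.002],0,0.9],[[0,0,0.004],0,0.9]]}}

```text
t: 14.82
tcp_pos: [0.5113, 0.2075, 0.1712]
ee_rot: [0.028, 1.0, 0.001, 0.004]
contact_force: [2.5, -1.1, 12.2]
opening: 0.026
finger_force: 37.5
```

The slot pushes the tool towards +x, so I'll ease the wrist that way to relieve binding.

Emit:
{"name": "apply_moves", "arguments": {"increments": [[[-0.003,0,0],0,0.9],[[-0.006,0,0],0,0.9],[[-0.006,0,0],0,0.9]]}}

```text
t: 15.2
tcp_pos: [0.5155, 0.2076, 0.17]
ee_rot: [0.028, 1.0, 0.001, 0.001]
contact_force: [-0.5, 2.0, 9.3]
opening: 0.0256
finger_force: 37.0
```

Emit:
{"name": "apply_moves", "arguments": {"increments": [[[0,0,0.002],0,0.9],[[0,0,0.004],0,0.9]]}}

```text
t: 15.45
tcp_pos: [0.5178, 0.2088, 0.1694]
ee_rot: [0.028, 1.0, 0.002, 0.005]
contact_force: [-1.0, 3.5, 24.3]
opening: 0.0256
finger_force: 38.3
```

```bash
cat > red.py <<'E'
from h import *
import cv2
for n,lo,hi in(("scene",(330,80),(410,230)),("side",(200,220),(300,380))):
    I=imaging.camera(n);cv2.imwrite(f"pics/{n}_{arm.get_state()['t']:.2f}.png",I[:,:,::-1])
    hsv=cv2.cvtColor(I,cv2.COLOR_RGB2HSV)
    m=(((hsv[...,0]<8)|(hsv[...,0]>172))&(hsv[...,1]>(200 if n=="scene" else 150))&(hsv[...,2]>60))
    k=np.zeros_like(m);k[lo[1]:hi[1],lo[0]:hi[0]]=1
    ys,xs=np.nonzero(m&k);h=cv2.convexHull(np.c_[xs,ys].astype(np.int32)).squeeze()
    print(n,len(ys),"hull",cv2.approxPolyDP(h.reshape(-1,1,2),1.2,True).squeeze().tolist())
print(arm.get_state()["tcp_pos"],arm.get_state()["contact_force"])
E
python3 red.py; python3 - <<'E'
from h import *
for z in(.018,.024,.03,.036):
    for x in(.5,.509):
        L=[[x+.009,.193,z+.102],[x+.009,.221,z+.102],[x-.009,.193,z+.102],[x-.009,.221,z+.102],[x-.009,.193,z+.195],[x-.009,.221,z+.195],[x+.009,.193,z+.195],[x+.009,.221,z+.195]]
        print(z,x,"sc",proj("scene",L[:3]).round(1).tolist(),"sd",proj("side",L[2:]).round(1).tolist())
E
```

```text
scene 383 hull [[370, 167], [365, 165], [365, 141], [367, 127], [377, 136], [376, 161]]
side 591 hull [[258, 315], [252, 312], [249, 303], [250, 277], [256, 269], [263, 273], [265, 305]]
[0.51787498 0.20869387 0.16948226] [-0.91700029  2.84661763 20.20530344]
0.018 0.5 sc [[367.5, 167.9], [374.1, 161.8], [360.3, 165.1]] sd [[271.6, 307.7], [262.6, 319.1], [268.4, 271.4], [258.7, 282.9], [259.0, 267.3], [249.2, 278.6]]
0.018 0.509 sc [[371.2, 169.3], [377.7, 163.1], [363.9, 166.5]] sd [[267.2, 305.7], [258.2, 317.0], [263.7, 269.3], [254.0, 280.8], [254.4, 265.3], [244.5, 276.6]]
0.024 0.5 sc [[367.7, 165.6], [374.3, 159.5], [360.5, 162.8]] sd [[271.4, 305.5], [262.4, 316.9], [268.2, 268.8], [258.5, 280.3], [258.8, 264.8], [248.9, 276.1]]
0.024 0.509 sc [[371.4, 166.9], [377.9, 160.8], [364.1, 164.2]] sd [[267.0, 303.5], [257.9, 314.8], [263.5, 266.8], [253.7, 278.2], [254.1, 262.8], [244.2, 274.0]]
0.03 0.5 sc [[367.9, 163.2], [374.5, 157.2], [360.7, 160.5]] sd [[271.2, 303.3], [262.2, 314.7], [268.0, 266.3], [258.2, 277.8], [258.5, 262.2], [248.6, 273.6]]
0.03 0.509 sc [[371.6, 164.6], [378.2, 158.5], [364.3, 161.8]] sd [[266.8, 301.3], [257.7, 312.6], [263.2, 264.2], [253.4, 275.7], [253.8, 260.2], [243.8, 271.5]]
0.036 0.5 sc [[368.1, 160.8], [374.8, 154.8], [360.8, 158.1]] sd [[271.0, 301.1], [261.9, 312.5], [267.8, 263.7], [257.9, 275.2], [258.3, 259.6], [248.3, 271.0]]
0.036 0.509 sc [[371.8, 162.2], [378.4, 156.1], [364.5, 159.5]] sd [[266.6, 299.1], [257.4, 310.4], [263.0, 261.7], [253.1, 273.1], [253.5, 257.6], [243.5, 268.9]]
```

Collar position gives an edge height of about 22 mm (±2), and it stopped firmly. I'll centre x again and press slightly to make sure it's on the floor.

Emit:
{"name": "apply_moves", "arguments": {"increments": [[[0.003,0,0],0,0.9],[[0.005,0,0.0],0,0.9],[[0.005,0,0.002],0,0.9],[[0.005,0,0.003],0,0.9],[[0.005,0,0.003],0,0.9]]}}

```text
t: 16.18
tcp_pos: [0.5148, 0.2094, 0.1693]
ee_rot: [0.028, 1.0, 0.003, 0.007]
contact_force: [-1.8, 3.4, 30.2]
opening: 0.0261
finger_force: 38.7
```

```bash
python3 red.py
```

```text
scene 390 hull [[371, 166], [364, 165], [364, 141], [366, 126], [376, 136], [375, 162]]
side 578 hull [[259, 316], [252, 312], [251, 304], [252, 277], [258, 270], [265, 274], [265, 309]]
[0.51474422 0.20939005 0.16926193] [-1.16421983  4.77214895 29.08525942]
```

Emit:
{"name": "apply_moves", "arguments": {"increments": [[[0,0.002,-0.002],0,0.9],[[0.002,0.004,-0.003],0,0.9],[[0.0,0.004,-0.003],0,0.9],[[0.0,0.004,0.0],0,0.9],[[0.0,0.004,0.002],0,0.9]]}}

```text
t: 16.9
tcp_pos: [0.5163, 0.2113, 0.1687]
ee_rot: [0.028, 1.0, 0.001, 0.009]
contact_force: [-2.3, -4.8, 37.7]
opening: 0.0261
finger_force: 39.9
```

```bash
python3 red.py
```

```text
scene 387 hull [[371, 166], [364, 164], [365, 136], [367, 126], [377, 136], [376, 161]]
side 585 hull [[256, 316], [252, 313], [249, 303], [249, 286], [251, 277], [258, 270], [264, 276], [265, 308], [258, 316]]
[0.51625303 0.21135744 0.1686362 ] [-0.31358816 -3.18385865 34.14627955]
```

The stop stays firm under 38 N, and tool kinematics plus the collar image agree on an edge height of about 18–20 mm. It's home. I'll relieve the pressure, release and retreat.

Emit:
{"name": "apply_moves", "arguments": {"increments": [[[0,-0.002,-0.003],0,0.9],[[0,-0.002,-0.004],0,0.9],[[0,-0.002,-0.004],0,0.75],[[0,-0.002,-0.004],0,0.5],[[0,-0.002,-0.004],0,0.2]], "newtons": 20}}

```text
t: 17.62
tcp_pos: [0.5087, 0.2091, 0.1622]
ee_rot: [0.028, 1.0, -0.0, -0.001]
contact_force: [-0.5, -0.2, -0.8]
opening: 0.0595
finger_force: 0.0
```

Emit:
{"name": "apply_moves", "arguments": {"increments": [[[0,0,0],0,0],[[0,0,0],0,0],[[0,0,-0.03],0,0],[[0,0,-0.07],0,0],[[0,0,-0.11],0,0]]}}

```text
t: 18.25
tcp_pos: [0.5092, 0.2091, 0.274]
ee_rot: [0.028, 1.0, -0.0, -0.0]
contact_force: [0.8, 0.6, 0.2]
opening: 0.0854
finger_force: 0.0
```

```bash
python3 red.py
```

```text
scene 509 hull [[368, 166], [364, 164], [364, 127], [371, 122], [376, 124], [375, 161]]
side 557 hull [[256, 316], [252, 311], [251, 280], [257, 273], [261, 272], [265, 275], [265, 309], [259, 316]]
[0.51211854 0.20963766 0.27874913] [ 0.95279537 -0.50803247  0.42166167]
```

```bash
python3 - <<'E'
from h import *
import cv2,glob
I=imaging.camera("scene");J=imaging.camera("side")
np.set_printoptions(linewidth=150)
print("scene col369",[ (r,*map(int,I[r,369])) for r in range(118,128)],"\n",[ (r,*map(int,I[r,369])) for r in range(162,186)])
for z in(.018,.024,.030):
    x,y=.509,.207
    print(z,"end front edge ctr,back edge ctr",proj("scene",[[x+.009,y-.014,z+.195],[x-.009,y-.014,z+.195],[x-.009,y+.014,z+.195],[x+.009,y-.006,z+.102],[x+.009,y-.006,z+.088]]).round(1).tolist())
# blade shoulder: grey pixels scene
h=cv2.cvtColor(I,cv2.COLOR_RGB2HSV);m=(h[...,1]<50)&(h[...,2]>60);k=np.zeros_like(m);k[155:205,350:392]=1
ys,xs=np.nonzero(m&k);
for c in range(356,386,2):
    r=ys[xs==c]; print(c,(r.min(),r.max()) if len(r) else None,end=" ")
print()
for z in(.018,.024,.030): print(z,"shoulder",proj("scene",[[.5105,.167,z+.07],[.5105,.247,z+.07]]).round(1).tolist(),"top entry -Y",proj("scene",[[.5105,.167,.08]]).round(1).tolist())
E
```

```text
scene col369 [(118, 62, 61, 59), (119, 60, 53, 51), (120, 58, 55, 54), (121, 56, 60, 58), (122, 72, 55, 54), (123, 143, 36, 33), (124, 201, 19, 14), (125, 192, 10, 0), (126, 193, 19, 10), (127, 183, 12, 5)] 
 [(162, 103, 16, 11), (163, 100, 9, 6), (164, 96, 12, 11), (165, 97, 4, 7), (166, 99, 16, 10), (167, 93, 46, 13), (168, 102, 67, 18), (169, 100, 61, 16), (170, 100, 62, 15), (171, 90, 69, 40), (172, 66, 65, 63), (173, 70, 70, 61), (174, 67, 68, 59), (175, 68, 65, 58), (176, 70, 67, 60), (177, 75, 73, 66), (178, 67, 66, 59), (179, 72, 68, 63), (180, 63, 65, 58), (181, 66, 65, 58), (182, 67, 65, 60), (183, 112, 83, 56), (184, 183, 125, 67), (185, 187, 131, 70)]
0.018 end front edge ctr,back edge ctr [[374.8, 130.9], [367.0, 128.2], [374.0, 122.5], [373.0, 167.5], [372.5, 172.8]]
0.024 end front edge ctr,back edge ctr [[375.1, 128.2], [367.2, 125.6], [374.2, 119.8], [373.3, 165.2], [372.7, 170.6]]
0.03 end front edge ctr,back edge ctr [[375.3, 125.5], [367.5, 122.9], [374.5, 117.2], [373.5, 162.8], [373.0, 168.3]]
356 None 358 None 360 (np.int64(184), np.int64(190)) 362 (np.int64(175), np.int64(188)) 364 (np.int64(173), np.int64(186)) 366 (np.int64(172), np.int64(185)) 368 (np.int64(173), np.int64(183)) 370 (np.int64(171), np.int64(181)) 372 (np.int64(170), np.int64(180)) 374 (np.int64(168), np.int64(177)) 376 (np.int64(164), np.int64(176)) 378 (np.int64(155), np.int64(174)) 380 (np.int64(155), np.int64(155)) 382 (np.int64(155), np.int64(155)) 384 (np.int64(155), np.int64(155)) 
0.018 shoulder [[360.9, 186.1], [379.2, 168.5]] top entry -Y [[360.6, 189.0]]
0.024 shoulder [[361.1, 183.8], [379.5, 166.3]] top entry -Y [[360.6, 189.0]]
0.03 shoulder [[361.2, 181.6], [379.7, 164.1]] top entry -Y [[360.6, 189.0]]
```

Corrected for the tool's slack lean of about 0.05 rad towards -x within the slot, the handle end matches an edge height of 18 mm. That agrees with the kinematics. Handing in.

```bash
python3 -c "
from workcell import workorder
print(workorder.finish_job())"
```

```text
the job is handed in; nothing more can be done
None
```

The scraper is blade down in the block's middle slot (slot 1), released with the arm clear, and the job is handed in; I put the edge at 18–20 mm above the bench (limit 24 mm) from its firm stop, the arm geometry and the camera images, but the hand-in gave no verdict.

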